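# Extend the bench lamp by one hole and level its head

## Robot

A 6-joint arm with a two-finger parallel gripper is mounted at the origin on the work surface. World frame = base frame: x ahead of the robot, y to its left, z up, the work surface at z = 0. Lengths are in m, angles in rad, forces in N, time in s.
With the tool pointing down it reaches from about 0.3 to 0.775 m from the base axis. Payload 14.6 kg.
Tool frame: the origin (TCP) lies midway between the tips of the shut fingers; the grasp point (between the pads) lies 19 mm behind it (ctrl.pinch_z is the distance from the TCP to the grasp point, in m); z points along the fingers, y is the line along which they close (so a half turn about z gives the same grasp; the last joint's range is limited). The gripper opens to 94 mm and grips with 3 to 60 N. Pads are 16 mm wide; open, the fingers measure 119 mm over their backs; the gripper's body (75 mm by 177 mm) begins 78 mm behind the grasp point.
Start: joints at [1.278, 0.3, 1.521, -0, 1.321, -0.067], TCP at [0.123, 0.536, 0.205] pointing down, gripper open.
Joint ranges: [-3.03, 3.03], [-0.79, 2.21], [0.23, 2.52], [-1.04, 4.18], [0, 3.07], [-2.55, 2.55]. Speed limits (rad/s): [2.22, 2.22, 2.57, 3.14, 3.14, 3.14].

## Interface

Orientations are given as [roll, pitch, yaw] about the fixed x, y, z axes, in that order (R = Rz(yaw) Ry(pitch) Rx(roll)).
In Python, from station import ctrl gives the robot as it stands.
- The arm moves only by the tool jog_arm, never from a script. Its argument "motion" is a list of rows, each a list of 7 numbers: the shift along the tool's x, y, z in m, then the turn, a rotation vector about the tool's x, y, z in rad, then the opening, from -1 (shut) to 1 (fully open). In form: [[tx, ty, tz, rx, ry, rz, gripper], ...]. A call has 1 to 5 rows; each row shifts and turns the commanded pose from where the row before left it, along the tool's axes as they then stand; what a row does not reach is not made up. A row lasts 1/10 s, in which the tool goes at most 50 mm and 8.59 degrees, less where a joint would pass 70% of its speed; a pose out of reach is approached as far as the arm can. A call is refused whole if a number of a shift passes 0.05 or a number of a turn 0.15, either way. A call with a gripper value outside its range is refused whole. The fingers move at their own pace and stop on an object; "squeeze" is the grip in N (left out, the last holds). Time passes only in rows, so rows that do not move let the fingers close. It gives the time, the measured TCP pose, the force, the opening and the grip force at its end, in the units of the state.
- ctrl.get_obs(): the state, without advancing time (a new reading comes with each control period).
- ctrl.camera(name): name is "side" or "top" or "wrist"; returns the picture (420x560x3 uint8, red, green, blue); there is no depth.
- ctrl.camera_model(name): a dict with "intrinsics" (3x3 intrinsics, pixels), "rvec" (rotation vector, rad) and "tvec" (3), from world to camera coordinates, as OpenCV has them. Camera axes: x right, y down, z forward; pixel columns grow to the right and rows downward; lengths in m; the calibration is good to about 2 mm. The wrist camera is an equidistant fisheye: a pixel r from the principal point sees the ray r / f radians off the axis. A picture is of the moment at which its call begins: read the wrist's pose just before it. camera_model takes no time and is no camera call; for the wrist camera it gives the pose at the moment of the call.
- ctrl.hand_in(): hands the job in; it is judged then, once.
The state is a dict: "time_s": time; "qpos": joint angles; "joint_vel": joint speeds; "tau": joint torques, N m; "ee_pos": TCP position; "eef_rot": TCP orientation; "force": force on the tool from outside, world axes, zero at the start; "moment": the same for the moment, N m; "grip_width": finger opening in m; "grip_force": force on a finger pad.
Only numpy, scipy, OpenCV 4.12 (cv2) and the standard library are available. Lean on these libraries where they do the work, as an engineer would, in place of code of your own. Each camera call takes 0.05 s, during which the arm holds its last target. There are 200 camera calls.

## Task

Draw the bench lamp's boom out by one hole: squeeze the spring button in, slide the outer tube away from the post, and stop when the button pops out of the very next hole; feel for the click and do not force the tube against the locked button. Then push the tipped-up lamp head down until it is level, and let go, leaving the jewellery things around the lamp where they are.

Things in the scene. Friction and masses are not known exactly. Their poses are not given: they have to be found in the camera images.
- lamp: Fixed part of the lamp: dark cast base 130 x 120 x 18 mm, post 28 mm thick standing 185 mm from the origin towards -y, and a level square steel bar 24.5 mm wide inside the boom. Origin: on the table straight below the button. Axes: +y along the boom from post to lamp head (the way OUT), +x to the side of the button and holes, z up. The post's clamp block tops out 194 mm above the table.
- boom: The outer tube: aluminium, 30 x 30 mm square, wall 2 mm, sliding on the bar along the lamp's y (friction 7 N). Axes as the lamp's. Origin: on the tube's axis, 170 mm above the table, at the middle of the hole where the button starts. Reaches 115 mm from the origin to -y, 100 mm to +y, then a black end block 34 mm square.
- holes (a point): Point on the boom's +x wall at the middle of the hole where the button starts. The wall has four holes 14 x 14 mm, unevenly spaced, 30 to 70 mm between middles: this one, two on its post side (-y), one on its head side. Drawing the boom out by one hole brings the nearest post-side hole to the button.
- button: Sprung steel detent button in the inner bar, 12 mm across, end domed with 6 mm radius. Origin: tip of the dome, 170 mm above the table. It moves only along the lamp's x. Popped out, its tip is 22 mm from the boom's axis, 7 mm proud of the wall, and locks the tube. Pressing it flush takes about 4 N. More than 15 N between button and tube damages them.
- button_root (a point): Point on the bar's axis behind the button; does not move. A gripper's pads closed across x on the tube, one over the button, press it flush and grip the tube. From flush, a pull of 12 to 20 N along +y makes the tube ride over the dome; the button then rubs lightly inside the wall (tip 13 mm from this point) until a hole comes over it and it pops out by itself.
- head (a joint): Tilt of the lamp head about a stiff hinge on the boom's end (axis along the lamp's x, 112 mm from the boom's origin towards +y, on the boom's axis). 0 = level, against a rigid stop; grows as the outer edge tips up (rad). It stays where it is left; 1 to 4 N pressed down near its middle turns it down.
- head_push (a point): Point on the lamp head's top face, midway across, 85 mm from the hinge; moves with the head. The head is a grey slab 100 mm (along x) by 115 mm, 16 mm thick, from 13 to 128 mm beyond the hinge; when level its top is 178 mm above the table.
- bangle: White bangle lying flat, 74 mm outside, 18 mm high, origin at the centre of its underside. Leave it alone.
- bead_jar: Small glass jar with a steel cap, 52 mm across, 55 mm high, origin at the centre of its underside. Leave it alone.
- dish: Blue ceramic dish, 84 mm across, 22 mm high, below the lamp head, origin at the centre of its underside. Leave it alone.
- file: Needle file with a wooden handle, 175 mm long, 14 mm high, lying flat, origin under its middle. Leave it alone.

How it is judged:
On the way, in this order (a step that is already met when the one before it is completed fails the run):
1. the button is pressed in, at least level with the tube's wall, and the tube has left its first hole outwards (x of button in the frame of lamp below 0.0155 m and y of boom in the frame of lamp above 0.006 m).
2. the button has popped out of the very next hole (y of boom in the frame of lamp between 0.0515 and 0.0565 m and x of button in the frame of lamp above 0.02 m), for 0.2 s.
At the end, for the whole second after the job is handed in: The boom stands locked one hole farther out: the button is out through the very next hole (its tip within 2 mm of fully out; the tube within 2.5 mm of that hole's place), and the lamp head is level within 0.05 rad (all of step 2 and value of joint head below 0.05 rad); the robot touches nothing.
It fails at once if the tube is forced against the button with more than 15 N (contact force between button and boom above 15 N).
It fails at once if the tube is drawn out past the very next hole (y of boom in the frame of lamp above 0.065 m).
It fails at once if a bystander (bangle, bead jar, dish or file) is moved more than 20 mm (distance of any of bangle, bead_jar, dish, file from where it was at the start of the episode above 0.02 m).
It also fails if it takes over 53 s, if anything falls off the work surface, if the arm or the gripper's body presses on something with over 40 N, if the wrist force passes 120 N, or if a joint passes its speed limit or range.

## Working session

There is one attempt and no reset: what is moved stays moved. The work goes in short steps, Python scripts to look and compute and a tool call to move; the robot and the scene stay as the last step left them, time stands still between calls to the robot, and variables do not carry over. Pictures are saved under pics/ and viewed, at most 10 in all, crops included, and the job is handed in when it is done.

Besides the shell and the picture viewer there is one more tool, called after ">>>" in YAML: its name, and indented under it one key for each argument. jog_arm: Moves the arm, as the interface text tells. Its arguments: {"type":"object","properties":{"motion":{"type":"array"},"squeeze":{"type":"number"}},"required":["motion"]}

```bash
mkdir -p pics; ls; python3 - <<'E'
from station import ctrl
import cv2,numpy as np
a=ctrl.camera("side");b=ctrl.camera("top")
cv2.imwrite("pics/side.png",a[:,:,::-1]);cv2.imwrite("pics/top.png",b[:,:,::-1])
for n in("side","top"):
    m=ctrl.camera_model(n);print(n,{k:np.round(v,4).tolist() if not isinstance(v,str) else v for k,v in m.items()})
    R=cv2.Rodrigues(np.array(m["rvec"],float))[0];print("cam pos",-R.T@np.array(m["tvec"]))
o=ctrl.get_obs();print(o)
E
```

```text
pics
side {'intrinsics': [[418.8537, 0.0, 278.1232], [0.0, 418.8537, 209.5702], [0.0, 0.0, 1.0]], 'rvec': [1.9774, -0.7788, 0.4778], 'tvec': [-0.4019, 0.3034, 0.5768]}
cam pos [ 0.04116495 -0.5238305   0.5569524 ]
top {'intrinsics': [[452.1076, 0.0, 280.5687], [0.0, 452.1076, 208.6875], [0.0, 0.0, 1.0]], 'rvec': [2.1643, -2.2125, 0.0495], 'tvec': [0.0457, 0.571, 1.0514]}
cam pos [0.51279093 0.02314443 1.08166833]
{'time_s': 0.1, 'qpos': array([ 1.27843328e+00,  3.00418354e-01,  1.52153441e+00, -1.34853717e-05,
        1.32072444e+00, -6.66223044e-02]), 'joint_vel': array([-0.00071244, -0.00138521, -0.00196353, -0.00086337,  0.00013015,
        0.00075298]), 'tau': array([-1.05719395e-03, -5.32639790e+01, -3.53291488e+01,  7.09247100e-02,
        2.34524725e-02, -6.57832402e-05]), 'ee_pos': array([0.1230518 , 0.53580205, 0.20493501]), 'eef_rot': array([-3.14050963e+00, -5.91688310e-05,  2.91585522e+00]), 'force': array([ 0.24535276, -0.35840244, -0.07566051]), 'moment': array([ 0.00300458, -0.01903207, -0.0139897 ]), 'grip_force': 0.0, 'grip_width': 0.09389988283743396}
```

View pics/side.png

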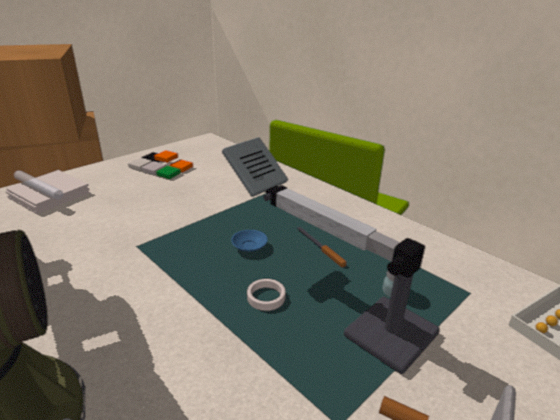

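View pics/top.png

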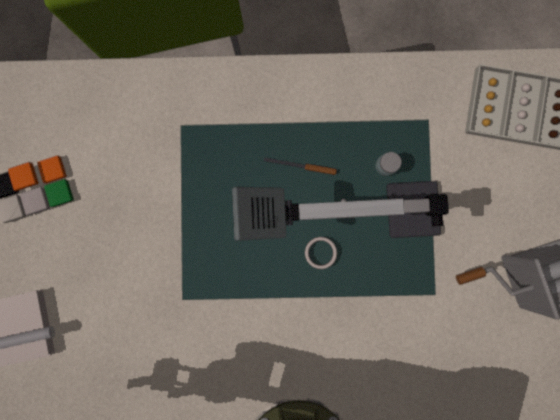

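Lamp +y is roughly world +y, and the button is on the far (+x) side, a bump near top-view pixel (343,203). Tube runs from (403,206) to (298,211); the head's tip is around (235,212), with the dish below it. I'll measure the tube axis in the top view.

```bash
cat > h.py <<'E'
from station import ctrl
import cv2,numpy as np
def cast(n,px,z,m=None):
    m=m or ctrl.camera_model(n);K=np.array(m["intrinsics"]);R=cv2.Rodrigues(np.array(m["rvec"],float))[0]
    c=-R.T@np.array(m["tvec"]);d=R.T@np.linalg.solve(K,np.array([px[0],px[1],1.]))
    return c+d*(z-c[2])/d[2]
E
python3 - <<'E'
from h import *
b=cv2.imread("pics/top.png")
g=cv2.cvtColor(b,cv2.COLOR_BGR2GRAY)
m=((g>110)*255).astype(np.uint8);m[:, :285]=0;m[:,430:]=0;m[:195]=0;m[222:]=0
n,l,s,c=cv2.connectedComponentsWithStats(m);k=1+np.argmax(s[1:,4]);print(s[k])
ed=[]
for col in range(305,400,6):
    r=np.where(l[:,col]==k)[0]; t,bo=r.min(),r.max()
    ed.append([*cast("top",(col,t-.5),.185)[:2],*cast("top",(col,bo+.5),.185)[:2]])
    print(col,t,bo,end=" | ")
ed=np.array(ed)
for i in(0,2):
    p=np.polyfit(ed[:,i+1],ed[:,i],1);print("edge x=a*y+b",p)
print([ (x,l[200:218,x].astype(bool).sum()) for x in list(range(290,304))+list(range(396,412))])
for x in(297,403):print(cast("top",(x,208),.185))
cr=b[185:235,225:455];cv2.imwrite("pics/topc.png",cv2.resize(cr,None,fx=3.4,fy=3.4,interpolation=cv2.INTER_CUBIC))
E
```

```text
[ 299  200  107   19 1515]
305 204 218 | 311 204 218 | 317 204 217 | 323 203 217 | 329 203 217 | 335 203 216 | 341 202 216 | 347 202 216 | 353 202 215 | 359 202 215 | 365 201 215 | 371 201 214 | 377 201 214 | 383 200 214 | 389 200 213 | 395 200 213 | edge x=a*y+b [-0.02619758  0.57087847]
edge x=a*y+b [-0.03429041  0.54125838]
[(290, np.int64(0)), (291, np.int64(0)), (292, np.int64(0)), (293, np.int64(0)), (294, np.int64(0)), (295, np.int64(0)), (296, np.int64(0)), (297, np.int64(0)), (298, np.int64(0)), (299, np.int64(4)), (300, np.int64(14)), (301, np.int64(14)), (302, np.int64(14)), (303, np.int64(14)), (396, np.int64(14)), (397, np.int64(14)), (398, np.int64(14)), (399, np.int64(14)), (400, np.int64(14)), (401, np.int64(14)), (402, np.int64(14)), (403, np.int64(8)), (404, np.int64(2)), (405, np.int64(1)), (406, np.int64(1)), (407, np.int64(1)), (408, np.int64(2)), (409, np.int64(1)), (410, np.int64(1)), (411, np.int64(1))]
[ 0.56309812 -0.00110003  0.185     ]
[ 0.55841246 -0.21095592  0.185     ]
```

View pics/topc.png

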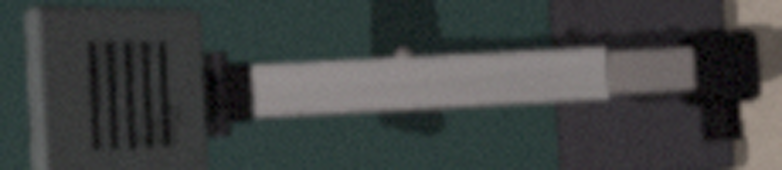

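Button bump is at about (343.2,199.7) in the top view, and the tube spans columns 299 to 403.5. That puts the lamp origin near (0.559,-0.096) with yaw about 0.03. First move: rise and turn.

>>> jog_arm:
  motion:
    - [0,0,-0.04,0,0,0.146,1]
    - [0,0,-0.04,0,0,0.146,1]
    - [0,0,-0.04,0,0,0.146,1]
    - [0,0,-0.04,0,0,0.146,1]
    - [0,0,0,0,0,0.146,1]

```text
time_s: 0.6
ee_pos: [0.1233, 0.5367, 0.3707]
eef_rot: [3.136, -0.005, 2.18]
force: [-0.6, 0.4, 0.0]
grip_width: 0.094
grip_force: 0.0
```

>>> jog_arm:
  motion:
    - [0,0,0,0,0,0.146,1]
    - [0,0,0,0,0,0.146,1]
    - [0,0,0,0,0,0.146,1]
    - [0,0,0,0,0,0.146,1]
    - [0,0,0,0,0,0,1]

```text
time_s: 1.1
ee_pos: [0.1231, 0.536, 0.3651]
eef_rot: [-3.141, 0.001, 1.599]
force: [0.6, 0.3, -0.8]
grip_width: 0.094
grip_force: 0.0
```

>>> jog_arm:
  motion:
    - [-0.038,0.0245,0,0,0,0,1]
    - [-0.038,0.0245,0,0,0,0,1]
    - [-0.038,0.0245,0,0,0,0,1]
    - [-0.038,0.0245,0,0,0,0,1]
    - [-0.038,0.0245,0,0,0,0,1]

```text
time_s: 1.6
ee_pos: [0.252, 0.3483, 0.3654]
eef_rot: [3.142, 0.0, 1.607]
force: [0.1, 0.3, 0.5]
grip_width: 0.0942
grip_force: 0.0
```

>>> jog_arm:
  motion:
    - [-0.038,0.0245,0,0,0,0,1]
    - [-0.038,0.0245,0,0,0,0,1]
    - [-0.038,0.0245,0,0,0,0,1]
    - [-0.038,0.0245,0,0,0,0,1]
    - [-0.038,0.0245,0,0,0,0,1]

```text
time_s: 2.1
ee_pos: [0.3804, 0.162, 0.3655]
eef_rot: [3.141, -0.0, 1.607]
force: [0.9, 0.0, 0.7]
grip_width: 0.0938
grip_force: 0.0
```

>>> jog_arm:
  motion:
    - [-0.038,0.0245,0,0,0,0,1]
    - [-0.038,0.0245,0,0,0,0,1]
    - [-0.038,0.0245,0,0,0,0,1]
    - [-0.038,0.0245,0,0,0,0,1]
    - [-0.038,0.0245,0,0,0,0,1]

```text
time_s: 2.6
ee_pos: [0.5088, -0.0242, 0.3654]
eef_rot: [-3.142, -0.0, 1.607]
force: [-0.4, 0.0, 0.4]
grip_width: 0.094
grip_force: 0.0
```

>>> jog_arm:
  motion:
    - [-0.038,0.0245,0,0,0,0,1]
    - [-0.038,0.0245,0,0,0,0,1]
    - [0,0,0.03,0,0,0,1]
    - [0,0,0.03,0,0,0,1]
    - [0,0,0,0,0,0,1]

```text
time_s: 3.1
ee_pos: [0.5584, -0.0968, 0.3015]
eef_rot: [-3.135, -0.002, 1.605]
force: [0.8, 0.1, 0.7]
grip_width: 0.0939
grip_force: 0.0
```

```bash
python3 - <<'E'
from h import *
o=ctrl.get_obs();m=ctrl.camera_model("wrist");im=ctrl.camera("wrist")
import pickle;pickle.dump(m,open("w1.pkl","wb"))
print(o["ee_pos"],o["eef_rot"],o["time_s"],m)
cv2.imwrite("pics/w1.png",im[:,:,::-1])
E
```

```text
[ 0.55839637 -0.09678566  0.30146823] [-3.13484680e+00 -1.85126242e-03  1.60547725e+00] 3.1 {'intrinsics': array([[325.1922621 ,   0.        , 282.58707637],
       [  0.        , 325.1922621 , 211.73258615],
       [  0.        ,   0.        ,   1.        ]]), 'rvec': array([-2.87133373, -0.04937172,  0.00371947]), 'tvec': array([-0.55311905, -0.16566134,  0.45672368])}
```

View pics/w1.png

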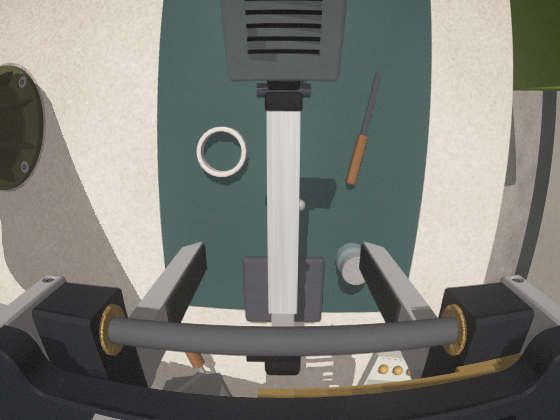

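The wrist view looks down on the tube: button at about (302,205), tube edges near columns 267/299, tube ends at rows ~110 and ~313, jar at (352,262).

```bash
cat >> h.py <<'E'
def castw(px,z,m):
    K=m["intrinsics"];R=cv2.Rodrigues(np.array(m["rvec"],float))[0];c=-R.T@np.array(m["tvec"])
    v=np.array([px[0]-K[0,2],px[1]-K[1,2]]);r=np.hypot(*v);t=r/K[0,0]
    d=R.T@np.array([*(v/r*np.sin(t)),np.cos(t)]);return c+d*(z-c[2])/d[2]
E
python3 - <<'E'
from h import *
import pickle;m=pickle.load(open("w1.pkl","rb"));b=cv2.imread("pics/w1.png");g=cv2.cvtColor(b,cv2.COLOR_BGR2GRAY).astype(int)
L=[];Rr=[]
for r in list(range(125,190,8))+list(range(215,250,8)):
    w=np.where(g[r,255:312]>140)[0]+255;L.append(castw((w.min()-.5,r),.185,m)[:2]);Rr.append(castw((w.max()+.5,r),.185,m)[:2])
    print(r,w.min(),w.max(),end="|")
L=np.array(L);Rr=np.array(Rr)
for e in(L,Rr):print(np.polyfit(e[:,1],e[:,0],1))
for r in(g[100:118,283],g[305:322,283]):print(r)
print("ends",castw((283,110),.185,m),castw((283,313),.185,m))
print(g[196:214,296:310])
print("button",castw((302.5,205),.17,m), castw((302.5,205),.172,m))
E
```

```text
125 266 300|133 266 299|141 267 299|149 267 299|157 267 299|165 267 299|173 267 299|181 267 299|189 267 298|215 267 298|223 267 298|231 267 298|239 267 298|247 267 297|[-0.02714055  0.54015368]
[-0.02821404  0.57044342]
[ 52  53  50  50  49  52  47  47  47  40  75 166 212 210 210 206 210 210]
[196 195 195 193 194 196 196 196 189 170 166 166 166 167 165 166 166]
ends [ 0.55535373 -0.00666897  0.185     ] [ 0.56233453 -0.21331735  0.185     ]
[[207 203 203 119  72  71  73  69  70  72  72  70  71  68]
 [204 202 204 116  74  69  68  68  69  73  73  73  68  70]
 [205 202 205 113  72  73  68  72  70  70  70  67  69  70]
 [205 201 203 138 117  95  72  70  67  71  70  70  72  68]
 [204 201 205 147 161 155 140  84  69  69  73  70  69  68]
 [207 201 202 160 177 171 159 140  85  72  69  66  68  69]
 [204 199 203 166 184 181 172 159 126  72  70  69  67  68]
 [205 201 203 178 197 185 176 161 141  81  71  68  68  68]
 [203 201 201 178 196 183 173 162 142  88  69  68  68  68]
 [204 199 202 174 187 176 167 153 141  91  73  69  70  68]
 [204 200 202 153 168 167 160 149 129  83  66  70  69  67]
 [202 201 202 144 163 159 150 139 116  76  68  68  67  71]
 [202 201 204 140 147 144 137 121  89  70  69  68  67  67]
 [202 201 202 121 127 125 112  93  74  67  69  70  66  64]
 [202 199 201 117 106 100  87  73  70  70  66  68  69  90]
 [200 200 195 101  80  77  74  69  66  71  70  69  66  96]
 [200 198 196  93  70  68  69  69  72  67  67  69  68  94]
 [203 199 193  96  70  65  66  70  69  69  70  68  67  95]]
button [ 0.57755608 -0.09761552  0.17      ] [ 0.57742694 -0.09711117  0.172     ]
```

>>> jog_arm:
  motion:
    - [0,0,0.035,0,0,0,1]
    - [0,0,0.035,0,0,0,1]
    - [0,0,0.035,0,0,0,1]
    - [0,0,0.03,0,0,0,1]
    - [0,0,0.01,0,0,0,1]

```text
time_s: 3.65
ee_pos: [0.5593, -0.0964, 0.1596]
eef_rot: [-3.14, -0.0, 1.604]
force: [-0.3, -1.1, 0.5]
grip_width: 0.0941
grip_force: 0.0
```

>>> jog_arm:
  motion:
    - [0,0,0,0,0,0,1]
    - [0,0,0,0,0,0,1]

```text
time_s: 3.85
ee_pos: [0.5604, -0.0969, 0.1628]
eef_rot: [3.139, 0.001, 1.603]
force: [-1.0, -0.3, 0.3]
grip_width: 0.0939
grip_force: 0.0
```

>>> jog_arm:
  motion:
    - [0,-0.0022,0.0115,0,0,-0.004,-0.1]
    - [0,0,0,0,0,0,-0.1]
    - [0,0,0,0,0,0,-0.1]
    - [0,0,0,0,0,0,-0.1]
    - [0,0,0,0,0,0,-0.1]
  squeeze: 35

```text
time_s: 4.35
ee_pos: [0.5574, -0.0968, 0.1492]
eef_rot: [3.141, 0.0, 1.606]
force: [0.3, -0.4, -0.1]
grip_width: 0.0575
grip_force: 0.0
```

```bash
python3 - <<'E'
from h import *
o=ctrl.get_obs();im=ctrl.camera("wrist")
print(o["ee_pos"],o["eef_rot"],o["time_s"],o["grip_width"],o["force"])
cv2.imwrite("pics/w2.png",im[:,:,::-1])
E
```

```text
[ 0.55739853 -0.09683981  0.14924972] [3.14118864e+00 1.22168045e-04 1.60584357e+00] 4.35 0.05745004086498256 [ 0.25608186 -0.3829019  -0.07179928]
```

View pics/w2.png

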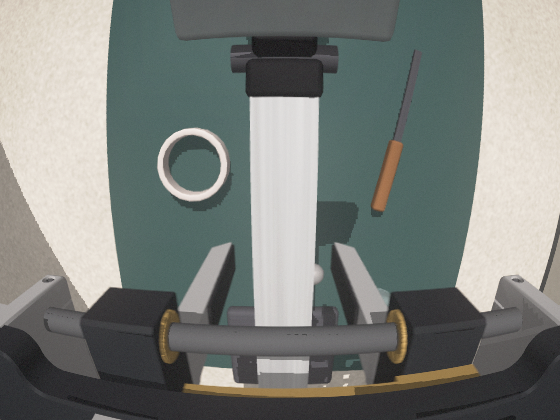

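The fingers straddle the tube, with the button at (318,273) between the tube and the right finger. Continue closing.

>>> jog_arm:
  motion:
    - [0,0,-0.001,0,0,-0.006,-0.3]
    - [0,0,0,0,0,0,-0.5]
    - [0,0,0,0,0,0,-0.5]
    - [0,0,0,0,0,0,-0.5]
    - [0,0,0,0,0,0,-0.5]

```text
time_s: 4.9
ee_pos: [0.5576, -0.0968, 0.1501]
eef_rot: [3.141, 0.0, 1.612]
force: [6.4, 1.8, -0.3]
grip_width: 0.0299
grip_force: 35.0
```

>>> jog_arm:
  motion:
    - [0,0,0,0,0,0,-0.5]
    - [0,0,0,0,0,0,-0.5]
    - [0,0,0,0,0,0,-0.5]

```text
time_s: 5.2
ee_pos: [0.5576, -0.0967, 0.1501]
eef_rot: [3.141, 0.0, 1.612]
force: [4.7, 1.4, -0.6]
grip_width: 0.0298
grip_force: 35.0
```

>>> jog_arm:
  motion:
    - [0,0,0,0,0,0.013,-0.5]
    - [0.001,0,0,0,0,0,-0.5]
    - [0.001,0,0,0,0,0,-0.5]
    - [0,0,0,0,0,0,-0.5]

```text
time_s: 5.6
ee_pos: [0.5576, -0.0959, 0.1502]
eef_rot: [3.14, 0.002, 1.599]
force: [5.3, -7.7, -0.8]
grip_width: 0.03
grip_force: 35.0
```

>>> jog_arm:
  motion:
    - [0.0005,0,0,0,0,0,-0.5]
    - [0.0005,0,0,0,0,0,-0.5]
    - [0,0,0,0,0,0,-0.5]

```text
time_s: 5.9
ee_pos: [0.5576, -0.0951, 0.1502]
eef_rot: [3.14, 0.002, 1.599]
force: [6.2, -9.4, -2.2]
grip_width: 0.0299
grip_force: 35.0
```

>>> jog_arm:
  motion:
    - [0.0005,0,0,0,0,0,-0.5]
    - [0.0005,0,0,0,0,0,-0.5]
    - [0,0,0,0,0,0,-0.5]

```text
time_s: 6.2
ee_pos: [0.5576, -0.0941, 0.1502]
eef_rot: [3.14, 0.002, 1.599]
force: [6.5, -9.3, -1.3]
grip_width: 0.0299
grip_force: 35.0
```

>>> jog_arm:
  motion:
    - [0.0005,0,0,0,0,0,-0.5]
    - [0.0005,0,0,0,0,0,-0.5]
    - [0,0,0,0,0,0,-0.5]

```text
time_s: 6.5
ee_pos: [0.5575, -0.0931, 0.1501]
eef_rot: [3.14, 0.002, 1.599]
force: [5.7, -9.2, -1.7]
grip_width: 0.0298
grip_force: 35.0
```

>>> jog_arm:
  motion:
    - [0.001,0,0,0,0,0,-0.5]
    - [0.001,0,0,0,0,0,-0.5]
    - [0.001,0,0,0,0,0,-0.5]
    - [0.001,0,0,0,0,0,-0.5]
    - [0,0,0,0,0,0,-0.5]

```text
time_s: 7.0
ee_pos: [0.5574, -0.0892, 0.1502]
eef_rot: [3.14, 0.002, 1.598]
force: [5.6, -7.5, -1.8]
grip_width: 0.0298
grip_force: 35.0
```

```bash
cat > chk.py <<'E'
from h import *
import sys
o=ctrl.get_obs();m=ctrl.camera_model("wrist");im=ctrl.camera("wrist")
cv2.imwrite("pics/%s.png"%sys.argv[1],im[:,:,::-1])
g=cv2.cvtColor(im,cv2.COLOR_RGB2GRAY).astype(float)
c=g[60:140,284-8:284+8].mean(1);i=np.argmax(np.diff(c));d=np.diff(c)[i-2:i+3];r=60+i+.5+(d*np.arange(-2,3)).sum()/d.sum()
print(o["ee_pos"],o["force"],o["time_s"],"tube end row",r,"y",castw((284,r),.185,m)[1])
E
python3 chk.py w3; python3 - <<'E'
import cv2;import numpy as np
g=cv2.cvtColor(cv2.imread("pics/w2.png"),cv2.COLOR_BGR2GRAY).astype(float)
c=g[60:140,276:292].mean(1);print(60+np.argmax(np.diff(c)))
E
```

```text
[ 0.55738218 -0.08917654  0.15016994] [ 5.62380671 -7.53148814 -1.81052527] 7.0 tube end row 97.13856278904305 y 0.00029187695107880593
96
```

>>> jog_arm:
  motion:
    - [0.004,0,0,0,0,0,-0.5]
    - [0.005,0,0,0,0,0,-0.5]
    - [0.005,0,0,0,0,0,-0.5]
    - [0.004,0,0,0,0,0,-0.5]
    - [0,0,0,0,0,0,-0.5]

```text
time_s: 7.55
ee_pos: [0.5568, -0.0703, 0.1502]
eef_rot: [3.141, 0.001, 1.599]
force: [4.9, -4.2, -1.5]
grip_width: 0.0298
grip_force: 35.0
```

>>> jog_arm:
  motion:
    - [0.004,0,0,0,0,0,-0.5]
    - [0.005,0,0,0,0,0,-0.5]
    - [0.005,0,0,0,0,0,-0.5]
    - [0.004,0,0,0,0,0,-0.5]
    - [0,0,0,0,0,0,-0.5]

```text
time_s: 8.05
ee_pos: [0.5562, -0.0524, 0.1501]
eef_rot: [3.141, 0.001, 1.599]
force: [4.0, -5.4, -0.7]
grip_width: 0.0299
grip_force: 35.0
```

```bash
python3 chk.py w4
```

```text
[ 0.55624979 -0.05243718  0.15014247] [ 3.97817666 -5.4299598  -0.73827643] 8.05 tube end row 97.15178571428571 y 0.03700341891988004
```

>>> jog_arm:
  motion:
    - [0.001,0,0,0,0,0,-0.5]
    - [0.001,0,0,0,0,0,-0.5]
    - [0.001,0,0,0,0,0,-0.5]
    - [0.001,0,0,0,0,0,-0.5]
    - [0.001,0,0,0,0,0,-0.5]

```text
time_s: 8.6
ee_pos: [0.5561, -0.0481, 0.1502]
eef_rot: [3.141, 0.002, 1.598]
force: [4.3, -7.4, -0.6]
grip_width: 0.0297
grip_force: 35.0
```

>>> jog_arm:
  motion:
    - [0.001,0,0,0,0,0,-0.5]
    - [0.001,0,0,0,0,0,-0.5]
    - [0,0,0,0,0,0,-0.5]

```text
time_s: 8.9
ee_pos: [0.556, -0.0451, 0.1501]
eef_rot: [3.141, 0.0, 1.599]
force: [4.0, 1.4, 0.3]
grip_width: 0.03
grip_force: 35.0
```

>>> jog_arm:
  motion:
    - [0.0007,0,0,0,0,0,-0.5]
    - [0.0007,0,0,0,0,0,-0.5]
    - [0,0,0,0,0,0,-0.5]

```text
time_s: 9.2
ee_pos: [0.556, -0.0436, 0.1502]
eef_rot: [3.141, 0.001, 1.599]
force: [3.5, -2.5, 0.6]
grip_width: 0.0298
grip_force: 35.0
```

>>> jog_arm:
  motion:
    - [0.0004,0,0,0,0,0,-0.5]
    - [0.0003,0,0,0,0,0,-0.5]
    - [0,0,0,0,0,0,-0.5]

```text
time_s: 9.5
ee_pos: [0.556, -0.0433, 0.1501]
eef_rot: [3.141, 0.001, 1.599]
force: [4.2, -5.1, 1.4]
grip_width: 0.0296
grip_force: 35.0
```

```bash
python3 chk.py w5; python3 - <<'E'
from h import *
a=ctrl.camera("wrist")[200:330,200:400,::-1];t=ctrl.camera("top")[:,:,::-1][170:240,240:440]
cv2.imwrite("pics/v5.png",np.vstack([cv2.resize(a,(600,390)),cv2.resize(t,(600,210),interpolation=2)]))
E
```

```text
[ 0.55595048 -0.0432727   0.15014373] [ 4.18349837 -5.1349911   1.43994457] 9.5 tube end row 97.13819985825656 y 0.04614345650622183
```

View pics/v5.png

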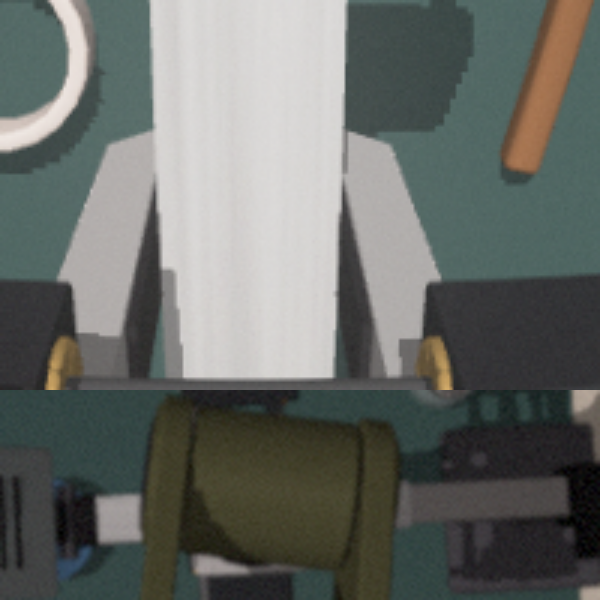

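The click showed as a force drop at about 53 mm, but the button is hidden here by the gripper. Release, rise and check.

>>> jog_arm:
  motion:
    - [0,0,0,0,0,0,0.6]
    - [0,0,0,0,0,0,0.6]
    - [0,0,0,0,0,0,0.6]
    - [0,0,0,0,0,0,0.6]
    - [0,0,-0.02,0,0,0,0.6]

```text
time_s: 10.15
ee_pos: [0.5546, -0.0425, 0.1679]
eef_rot: [-3.137, -0.001, 1.599]
force: [-0.6, -0.1, 0.2]
grip_width: 0.0664
grip_force: 0.0
```

>>> jog_arm:
  motion:
    - [0,0,-0.04,0,0,0,0.6]
    - [0,0,-0.05,0,0,0,0.6]
    - [0,0,-0.05,0,0,0,0.6]
    - [0,0,-0.05,0,0,0,0.6]
    - [0,0,0,0,0,0,0.6]

```text
time_s: 10.65
ee_pos: [0.5566, -0.0428, 0.367]
eef_rot: [3.131, 0.002, 1.599]
force: [0.8, 0.8, -1.1]
grip_width: 0.0751
grip_force: 0.0
```

>>> jog_arm:
  motion:
    - [-0.04,0,0,0,0,0,0.6]
    - [-0.04,0,0,0,0,0,0.6]
    - [0,0,0,0,0,0,0.6]
    - [0,0,0,0,0,0,0.6]

```text
time_s: 11.05
ee_pos: [0.5579, -0.1231, 0.3594]
eef_rot: [-3.141, -0.0, 1.597]
force: [0.7, 0.2, 0.1]
grip_width: 0.0753
grip_force: 0.0
```

```bash
python3 - <<'E'
from h import *
import pickle
o=ctrl.get_obs();m=ctrl.camera_model("wrist");im=ctrl.camera("wrist")[:,:,::-1];print(o["ee_pos"],o["time_s"])
pickle.dump(m,open("w6.pkl","wb"));cv2.imwrite("pics/w6.png",im)
s=ctrl.camera("side")[:,:,::-1];cv2.imwrite("pics/side6.png",s)
cv2.imwrite("pics/v6.png",np.hstack([cv2.resize(im[0:300,180:400],(440,600)),cv2.resize(s[100:280,200:308],(360,600),interpolation=2)]))
E
```

```text
[ 0.55786462 -0.12305207  0.35941502] 11.05
```

View pics/v6.png

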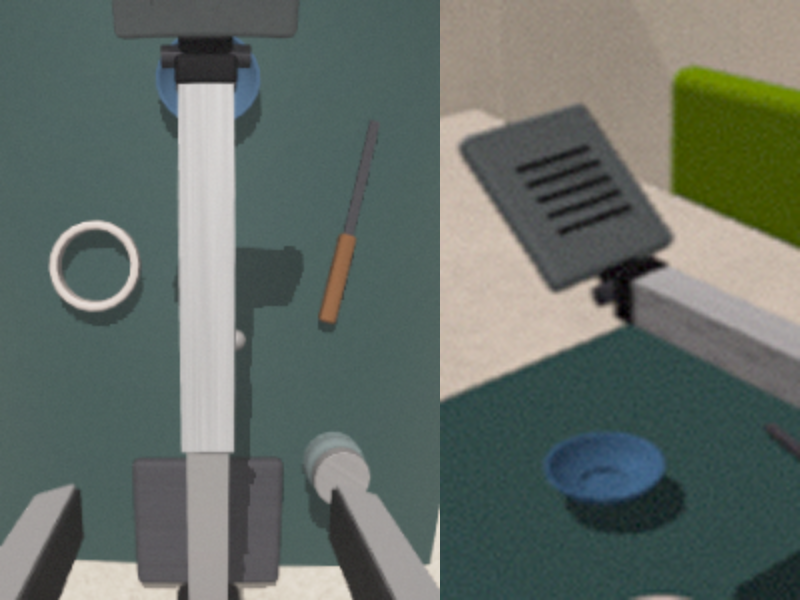

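The button is clearly out (wrist crop (240,340)) through the new hole, and the tube moves no more. The head is tipped up, with outer edge corners at side pixels (207,143) and (243,131.5).

```bash
python3 - <<'E'
from h import *
import pickle
m6=pickle.load(open("w6.pkl","rb"));print("button",castw((180+240/2,340/2),.17,m6))
m=ctrl.camera_model("side");K=m["intrinsics"];R=cv2.Rodrigues(np.array(m["rvec"],float))[0];c=-R.T@m["tvec"]
for p,x in(((206.9,142.9),.50),((242.9,131.5),.60),((224.9,137.2),.55)):
    d=R.T@np.linalg.solve(K,np.array([*p,1.]));q=c+d*(x-c[0])/d[0]
    print(q,"angle",np.arctan2(q[2]-.17,q[1]-.069)-np.arctan2(8,128),np.hypot(q[2]-.17,q[1]-.069))
E
```

```text
button [ 0.57729355 -0.09777287  0.17      ]
[0.5        0.15985888 0.24840151] angle 0.6495129437585885 0.12000888644941668
[0.6        0.16590326 0.2485075 ] angle 0.6184888714827802 0.12471435304385742
[0.55       0.16522318 0.24735108] angle 0.6146784305486556 0.12345885691627473
```

>>> jog_arm:
  motion:
    - [0.045,0,0,0,0,0,-1]
    - [0.045,0,0,0,0,0,-1]
    - [0.045,0,0,0,0,0,-1]
    - [0.045,0,0,0,0,0,-1]
    - [0.045,0,0,0,0,0,-1]
  squeeze: 5

```text
time_s: 11.65
ee_pos: [0.5509, 0.1052, 0.3602]
eef_rot: [3.141, -0.0, 1.6]
force: [-0.2, -0.5, 0.6]
grip_width: 0.0386
grip_force: 0.0
```

>>> jog_arm:
  motion:
    - [0.042,0,0,0,0,0,-1]
    - [0,0,0.03,0,0,0,-1]
    - [0,0,0.03,0,0,0,-1]
    - [0,0,0.03,0,0,0,-1]
    - [0,0,0,0,0,0,-1]

```text
time_s: 12.15
ee_pos: [0.5488, 0.1451, 0.2665]
eef_rot: [-3.136, 0.001, 1.6]
force: [-0.1, 0.3, -0.1]
grip_width: 0.0009
grip_force: 0.0
```

>>> jog_arm:
  motion:
    - [0,0,0.005,0,0,0,-1]
    - [0,0,0.005,0,0,0,-1]
    - [0,0,0.005,0,0,0,-1]
    - [0,0,0.005,0,0,0,-1]
    - [0,0,0.005,0,0,0,-1]

```text
time_s: 12.65
ee_pos: [0.5506, 0.1442, 0.2449]
eef_rot: [3.141, -0.0, 1.599]
force: [-0.5, 1.3, 2.2]
grip_width: 0.0006
grip_force: 0.8
```

>>> jog_arm:
  motion:
    - [0,0,0.004,0,0,0,-1]
    - [0,0,0.004,0,0,0,-1]
    - [0,0,0.004,0,0,0,-1]
    - [0,0,0.004,0,0,0,-1]
    - [0,0,0.004,0,0,0,-1]

```text
time_s: 13.15
ee_pos: [0.5505, 0.1442, 0.2247]
eef_rot: [3.141, -0.0, 1.599]
force: [0.8, 1.0, 3.6]
grip_width: 0.0005
grip_force: 0.9
```

>>> jog_arm:
  motion:
    - [0,0,0.004,0,0,0,-1]
    - [0,0,0.004,0,0,0,-1]
    - [0,0,0.004,0,0,0,-1]
    - [0,0,0.004,0,0,0,-1]
    - [0,0,0.004,0,0,0,-1]

```text
time_s: 13.65
ee_pos: [0.5505, 0.1442, 0.2046]
eef_rot: [3.142, -0.0, 1.599]
force: [-0.1, 1.2, 2.4]
grip_width: 0.0006
grip_force: 1.0
```

>>> jog_arm:
  motion:
    - [0,0,0.004,0,0,0,-1]
    - [0,0,0.004,0,0,0,-1]
    - [0,0,0.004,0,0,0,-1]
    - [0,0,0.003,0,0,0,-1]
    - [0,0,0,0,0,0,-1]

```text
time_s: 14.15
ee_pos: [0.5504, 0.1441, 0.1894]
eef_rot: [-3.141, 0.0, 1.599]
force: [-0.0, 1.3, -0.3]
grip_width: 0.0004
grip_force: 0.0
```

>>> jog_arm:
  motion:
    - [0,0,0.003,0,0,0,-1]
    - [0,0,0.003,0,0,0,-1]
    - [0,0,0.002,0,0,0,-1]
    - [0,0,0.001,0,0,0,-1]
    - [0,0,0.001,0,0,0,-1]

```text
time_s: 14.65
ee_pos: [0.5505, 0.1442, 0.1799]
eef_rot: [-3.142, -0.0, 1.599]
force: [0.3, 1.9, 2.4]
grip_width: 0.0006
grip_force: 1.0
```

>>> jog_arm:
  motion:
    - [0,0,0.001,0,0,0,-1]
    - [0,0,0.0005,0,0,0,-1]
    - [0,0,0,0,0,0,-1]

```text
time_s: 14.95
ee_pos: [0.5505, 0.1442, 0.1784]
eef_rot: [-3.142, 0.0, 1.599]
force: [0.2, 0.2, 0.4]
grip_width: 0.0007
grip_force: 0.5
```

>>> jog_arm:
  motion:
    - [0,0,0.0007,0,0,0,-1]
    - [0,0,0.0007,0,0,0,-1]
    - [0,0,0,0,0,0,-1]

```text
time_s: 15.25
ee_pos: [0.5506, 0.1442, 0.1779]
eef_rot: [3.141, -0.0, 1.599]
force: [-2.4, -0.3, 8.5]
grip_width: 0.0005
grip_force: 4.3
```

The hard stop is reached at z=0.178 with 8.5 N. Lift off and check.

>>> jog_arm:
  motion:
    - [0,0,-0.02,0,0,0,-1]
    - [0,0,-0.04,0,0,0,-1]
    - [0,0,-0.05,0,0,0,-1]
    - [0,0,-0.05,0,0,0,-1]
    - [-0.04,0,0,0,0,0,-1]

```text
time_s: 15.75
ee_pos: [0.5526, 0.1063, 0.3437]
eef_rot: [3.132, -0.001, 1.603]
force: [0.5, -1.5, -1.2]
grip_width: 0.0007
grip_force: 0.0
```

>>> jog_arm:
  motion:
    - [-0.05,0,0,0,0,0,-1]
    - [-0.05,0,0,0,0,0,-1]
    - [-0.05,0,0,0,0,0,-1]
    - [-0.05,0,0,0,0,0,-1]
    - [0,0,0,0,0,0,-1]

```text
time_s: 16.25
ee_pos: [0.5567, -0.1009, 0.3363]
eef_rot: [-3.14, 0.001, 1.593]
force: [0.8, -0.4, -1.2]
grip_width: 0.0004
grip_force: 0.0
```

```bash
python3 - <<'E'
from h import *
o=ctrl.get_obs();im=ctrl.camera("wrist")[:,:,::-1];s=ctrl.camera("side")[:,:,::-1];print(o["ee_pos"],o["time_s"],o["force"])
cv2.imwrite("pics/v7.png",np.hstack([cv2.resize(im[0:300,180:400],(440,600)),cv2.resize(s[100:280,200:308],(360,600),interpolation=2)]))
E
```

```text
[ 0.55667301 -0.10092213  0.33628282] 16.25 [ 0.76138255 -0.36924616 -1.1575459 ]
```

View pics/v7.png

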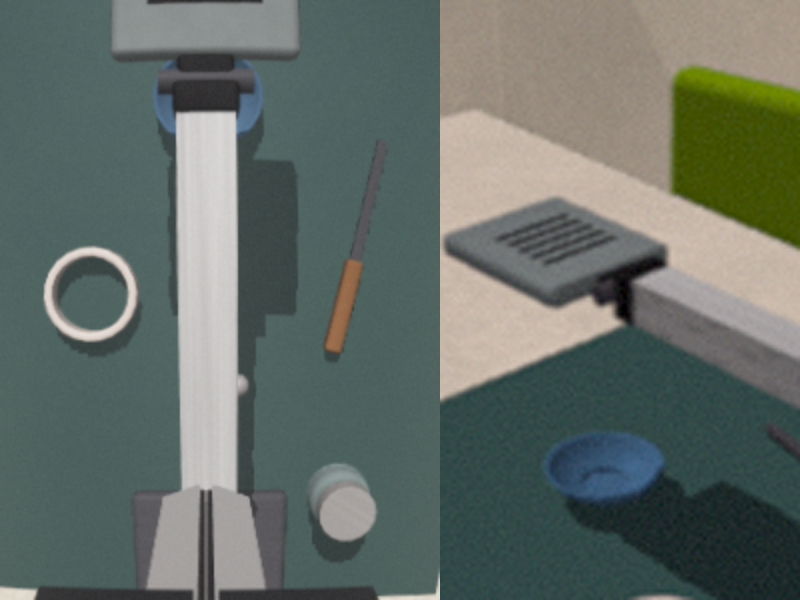

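The head is level, the button is out at crop (242,384), and the bystanders are in place. Handing in.

```bash
python3 -c "
from station import ctrl;print(ctrl.hand_in())"
```

```text
the job is handed in; nothing more can be done
None
```

I handed the job in at about 16 s. The boom is drawn out about 53–54 mm with the button popped out of the next hole, the head is pushed down to its stop, nothing else looks moved, and the arm is clear; the hand-in gave no verdict.

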